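# Find the full tin, put it on the mixing scale and log it

## Robot

A 7-joint arm with a two-finger parallel gripper is mounted at the origin on the work surface. World frame = base frame: x ahead of the robot, y to its left, z up, the work surface at z = 0. Lengths are in mm, angles in rad, forces in N, time in s.
With the tool pointing down it reaches from about 350 to 900 mm from the base axis. Payload 19.9 kg.
Tool frame: the origin (TCP) lies at the very end of the fingers, on their centre line; the grasp point (between the pads) lies 19 mm behind it; x points along the fingers, z is the direction in which the jaws open and shut, and the axes are right-handed (so a half turn about x gives the same grasp; the last joint's range is limited). The gripper opens to 85 mm and grips with 20 to 120 N. Pads are 22 mm wide; open, the fingers measure 114 mm over their backs; the gripper's body (76 mm by 85 mm) begins 54 mm behind the grasp point. The pads swing forward as they close: fully open they stand 13 mm farther back than shut.
Start: joints at [1.077, 0.417, -0.01, 1.614, 0.005, 1.111, -0.053], TCP at [272.858, -562.272, 231.26] pointing down, gripper open.
Joint ranges: [-2.81, 2.81], [-0.39, 2.02], [-1.27, 1.25], [0.06, 2.57], [-1.19, 4.33], [0.19, 2], [-2.82, 2.82]. Speed limits (rad/s): [1.89, 1.89, 2.39, 2.39, 3.01, 3.01, 3.01].

## Interface

Orientations are given as a rotation vector (axis times angle).
In Python, from rig import robot gives the robot as it stands.
- The arm moves only by the tool step_arm, never from a script. Its arguments are lists of equal length, an entry for each row: "jaw": the finger opening in cm, from 0 to 8.54; "delta_pos": the shift along the tool's x, y, z in cm, a list of three; "twist": the turn, a rotation vector about the tool's x, y, z in rad, a list of three. In form: {"jaw": [jaw, ...], "delta_pos": [[dx, dy, dz], ...], "twist": [[wx, wy, wz], ...]}. A call has exactly 5 rows; each row shifts and turns the commanded pose from where the row before left it, along the tool's axes as they then stand; what a row does not reach is not made up. A row lasts 1/12 s, in which the tool goes at most 41.7 mm and 7.16 degrees, less where a joint would pass 70% of its speed; a pose out of reach is approached as far as the arm can. A call with a gripper value outside its range is refused whole. The fingers move at their own pace and stop on an object; "grip_force" is the grip in N (left out, the last holds). Time passes only in rows, so rows that do not move let the fingers close, or fill a call up. It gives the time, the measured TCP pose, the force and the opening at its end, in the units of the state.
- robot.read_state(): the state, without advancing time (a new reading comes with each control period).
- robot.get_image(name): name is "side" or "top"; returns a dict with "img" (384x512x3 uint8, red, green, blue), "camera_matrix" (3x3 intrinsics, pixels), "k1" (the pictures are not rectified: a ray, as slopes to the right and down, at radius r is drawn at 1 + k1 r^2 times it, then the intrinsics apply), "position" and "orientation" of the camera in the world. Camera axes: x right, y down, z forward; pixel columns grow to the right and rows downward; lengths in mm; the calibration is good to about 2 mm. A picture is of the moment at which its call begins. There is no depth.
- robot.finish_job(): hands the job in, once; it reports no verdict.
Trained networks look in a picture, given as the dict that the camera call returned (one of the last four; its "shot" number tells which), for a name from the list of things; names that differ only in an ending like _2 or _b are one class to them, and where a whole thing is asked for, a point or a joint stands for the part that bears it (a point fixed in the world has none). Each returns a list of dicts, best first, with "score" (0 to 1); they miss things now and then, are a little off and sometimes report something else, mostly with a low value. They report only what shows in the picture. A call takes as long as a camera call. They do not tell look-alikes from the thing itself.
- robot.silhouettes(query, picture): "mask" (384x512 bool, what is visible of it) and "box" ([left, top, right, bottom] in pixels, round what is visible of it).
- robot.mark_of(query, picture): "xy" ([column, row] in pixels: a listed point, or the origin of a listed thing).
The state is a dict: "time": time; "qpos": joint angles; "joint_vel": joint speeds; "joint_efforts": joint torques, N m; "tool_pos": TCP position; "tool_rot": TCP orientation; "force": force on the tool from outside, world axes, zero at the start; "torque": the same for the moment, N m; "gripper_width": opening from 0.0 (shut) to 1.0 (fully open).
Only numpy, scipy, OpenCV 4.12 (cv2) and the standard library are available. Lean on these libraries where they do the work, as an engineer would, in place of code of your own. Each camera call takes 0.05 s, during which the arm holds its last target.

## Task

Three tins that look the same stand on the paint counter, but only one is still full: feel by weight which, and set it down gently and upright in the middle of the scale's pan, leaving the two empties standing on the counter. Then, with the tin on the scale, press fully and let go the bar-shaped key of the key pad and after it the round key, one at a time, never pressing the square key or overloading the pan; do not tip a tin over, and leave the spray can and mixing cup where they are.

Things in the scene. Friction and masses are not known exactly. Their poses are not given: they have to be found in the camera images.
- tin_a: closed oblong sheet-metal tin, 95 long (its x) x 50 wide (its y) x 120 mm tall, plus a 26 mm wide, 13 mm high black screw cap on the top, 26 mm off centre towards its -x; grip it across the 50 mm width. Origin: centre of the underside; z up. The three tins look the same: an empty one weighs about 145 g, the one full one 600 to 850 g; any of the three may be the full one
- tin_b: closed oblong sheet-metal tin, 95 long (its x) x 50 wide (its y) x 120 mm tall, plus a 26 mm wide, 13 mm high black screw cap on the top, 26 mm off centre towards its -x; grip it across the 50 mm width. Origin: centre of the underside; z up. The three tins look the same: an empty one weighs about 145 g, the one full one 600 to 850 g; any of the three may be the full one
- tin_c: closed oblong sheet-metal tin, 95 long (its x) x 50 wide (its y) x 120 mm tall, plus a 26 mm wide, 13 mm high black screw cap on the top, 26 mm off centre towards its -x; grip it across the 50 mm width. Origin: centre of the underside; z up. The three tins look the same: an empty one weighs about 145 g, the one full one 600 to 850 g; any of the three may be the full one
- scale: the weighing scale: a grey base 160 (x) x 170 (y) mm, 35 mm high, fixed to the counter, carrying a flat steel pan 150 (x) x 135 (y) x 8 mm. Origin: centre of the base's underside, on the counter, straight below the pan's centre
- pan_top (a point): centre of the pan's upper face, 73 mm above the counter when unloaded; sinks with the pan; its axes are the pan's
- pan (a joint): how far the pan has sunk on its spring, m: 0 unloaded, 1 mm for each 0.6 N (an empty tin 2 to 3 mm, the full one 10 to 14 mm); overloaded beyond 0.022 m (13 N, also by dropping a tin on it); end stop at 0.028
- keypad: the scale's separate grey key pad, 85 (x) x 195 (y) x 26 mm high, fixed to the counter, three black keys in a row along its y, 62 mm apart, in any order. Origin: centre of its underside
- key_bar_top (a point): centre of the top face of the bar-shaped key, 18 (x) x 44 (y) mm, 41 mm above the counter when up
- key_bar (a joint): bar-shaped key, on a 54 mm white square plate on the key pad; position along the row varies. Joint value: 0 up, grows to 0.006 m fully down; spring, 1.3 N to start and about 5.5 N fully down; it counts as pressed beyond 0.004 m and springs back when let go
- key_round_top (a point): centre of the top face of the round key, 34 mm across, 41 mm above the counter when up
- key_round (a joint): round key, on a 54 mm white square plate on the key pad; position along the row varies. Joint value: 0 up, grows to 0.006 m fully down; spring, 1.3 N to start and about 5.5 N fully down; it counts as pressed beyond 0.004 m and springs back when let go
- key_square_top (a point): centre of the top face of the square key, 32 x 32 mm, 41 mm above the counter when up; not to be pressed
- key_square (a joint): square key, on a 54 mm white square plate on the key pad; position along the row varies. Joint value: 0 up, grows to 0.006 m fully down; spring, 1.3 N to start and about 5.5 N fully down; it counts as pressed beyond 0.004 m and springs back when let go
- spray_can: grey spray can, 52 mm across, 153 mm tall, beyond the tins; origin: centre of the underside; a bystander
- mixing_cup: white open plastic cup, 76 mm across the rim, 85 mm tall, beyond the tins; origin: centre of the underside; a bystander
Not all that is in view belongs to the job. Of the things shaped like the scale, the grey one is meant.

How it is judged (in metres and radians):
On the way, in this order (a step that is already met when the one before it is completed fails the run):
1. the full tin stands released in the middle of the pan (within 40 mm), the two empties upright on the counter, no key pressed yet (value of joint pan between 0.008 and 0.017 m and contact force between scale and the arm below 0.1 N and contact force between scale and the fingers below 0.1 N and (((horizontal distance between tin_a and pan_top below 0.04 m and z of tin_a in the frame of pan_top between -0.005 and 0.005 m and angle between tin_a's own z axis and vertical below 0.08 rad and linear speed of tin_a below 0.02 m/s and contact force between tin_a and the fingers below 0.1 N) and (height (world z) of tin_b below 0.008 m and angle between tin_b's own z axis and vertical below 0.08 rad and linear speed of tin_b below 0.02 m/s) and (height (world z) of tin_c below 0.008 m and angle between tin_c's own z axis and vertical below 0.08 rad and linear speed of tin_c below 0.02 m/s)) or ((horizontal distance between tin_b and pan_top below 0.04 m and z of tin_b in the frame of pan_top between -0.005 and 0.005 m and angle between tin_b's own z axis and vertical below 0.08 rad and linear speed of tin_b below 0.02 m/s and contact force between tin_b and the fingers below 0.1 N) and (height (world z) of tin_a below 0.008 m and angle between tin_a's own z axis and vertical below 0.08 rad and linear speed of tin_a below 0.02 m/s) and (height (world z) of tin_c below 0.008 m and angle between tin_c's own z axis and vertical below 0.08 rad and linear speed of tin_c below 0.02 m/s)) or ((horizontal distance between tin_c and pan_top below 0.04 m and z of tin_c in the frame of pan_top between -0.005 and 0.005 m and angle between tin_c's own z axis and vertical below 0.08 rad and linear speed of tin_c below 0.02 m/s and contact force between tin_c and the fingers below 0.1 N) and (height (world z) of tin_a below 0.008 m and angle between tin_a's own z axis and vertical below 0.08 rad and linear speed of tin_a below 0.02 m/s) and (height (world z) of tin_b below 0.008 m and angle between tin_b's own z axis and vertical below 0.08 rad and linear speed of tin_b below 0.02 m/s))) and value of joint each of key_bar, key_round below 0.002 m), for 0.2 s.
2. the bar-shaped key is pressed, the full tin still on the pan (value of joint key_bar above 0.004 m and value of joint key_round below 0.002 m and value of joint pan between 0.008 and 0.017 m and contact force between scale and the arm below 0.1 N and contact force between scale and the fingers below 0.1 N and (((horizontal distance between tin_a and pan_top below 0.04 m and z of tin_a in the frame of pan_top between -0.005 and 0.005 m and angle between tin_a's own z axis and vertical below 0.08 rad and linear speed of tin_a below 0.02 m/s and contact force between tin_a and the fingers below 0.1 N) and (height (world z) of tin_b below 0.008 m and angle between tin_b's own z axis and vertical below 0.08 rad and linear speed of tin_b below 0.02 m/s) and (height (world z) of tin_c below 0.008 m and angle between tin_c's own z axis and vertical below 0.08 rad and linear speed of tin_c below 0.02 m/s)) or ((horizontal distance between tin_b and pan_top below 0.04 m and z of tin_b in the frame of pan_top between -0.005 and 0.005 m and angle between tin_b's own z axis and vertical below 0.08 rad and linear speed of tin_b below 0.02 m/s and contact force between tin_b and the fingers below 0.1 N) and (height (world z) of tin_a below 0.008 m and angle between tin_a's own z axis and vertical below 0.08 rad and linear speed of tin_a below 0.02 m/s) and (height (world z) of tin_c below 0.008 m and angle between tin_c's own z axis and vertical below 0.08 rad and linear speed of tin_c below 0.02 m/s)) or ((horizontal distance between tin_c and pan_top below 0.04 m and z of tin_c in the frame of pan_top between -0.005 and 0.005 m and angle between tin_c's own z axis and vertical below 0.08 rad and linear speed of tin_c below 0.02 m/s and contact force between tin_c and the fingers below 0.1 N) and (height (world z) of tin_a below 0.008 m and angle between tin_a's own z axis and vertical below 0.08 rad and linear speed of tin_a below 0.02 m/s) and (height (world z) of tin_b below 0.008 m and angle between tin_b's own z axis and vertical below 0.08 rad and linear speed of tin_b below 0.02 m/s)))), for 0.05 s.
3. the bar-shaped key has been let go and then the round key is pressed, the full tin still on the pan (value of joint key_round above 0.004 m and value of joint key_bar below 0.002 m and value of joint pan between 0.008 and 0.017 m and contact force between scale and the arm below 0.1 N and contact force between scale and the fingers below 0.1 N and (((horizontal distance between tin_a and pan_top below 0.04 m and z of tin_a in the frame of pan_top between -0.005 and 0.005 m and angle between tin_a's own z axis and vertical below 0.08 rad and linear speed of tin_a below 0.02 m/s and contact force between tin_a and the fingers below 0.1 N) and (height (world z) of tin_b below 0.008 m and angle between tin_b's own z axis and vertical below 0.08 rad and linear speed of tin_b below 0.02 m/s) and (height (world z) of tin_c below 0.008 m and angle between tin_c's own z axis and vertical below 0.08 rad and linear speed of tin_c below 0.02 m/s)) or ((horizontal distance between tin_b and pan_top below 0.04 m and z of tin_b in the frame of pan_top between -0.005 and 0.005 m and angle between tin_b's own z axis and vertical below 0.08 rad and linear speed of tin_b below 0.02 m/s and contact force between tin_b and the fingers below 0.1 N) and (height (world z) of tin_a below 0.008 m and angle between tin_a's own z axis and vertical below 0.08 rad and linear speed of tin_a below 0.02 m/s) and (height (world z) of tin_c below 0.008 m and angle between tin_c's own z axis and vertical below 0.08 rad and linear speed of tin_c below 0.02 m/s)) or ((horizontal distance between tin_c and pan_top below 0.04 m and z of tin_c in the frame of pan_top between -0.005 and 0.005 m and angle between tin_c's own z axis and vertical below 0.08 rad and linear speed of tin_c below 0.02 m/s and contact force between tin_c and the fingers below 0.1 N) and (height (world z) of tin_a below 0.008 m and angle between tin_a's own z axis and vertical below 0.08 rad and linear speed of tin_a below 0.02 m/s) and (height (world z) of tin_b below 0.008 m and angle between tin_b's own z axis and vertical below 0.08 rad and linear speed of tin_b below 0.02 m/s)))), for 0.05 s.
At the end, for the whole second after the job is handed in: The full tin stands upright, released and at rest within 40 mm of the pan's centre (pan sunk 8 to 17 mm by it), the two empties stand upright on the counter, and all keys are up again (within 2 mm) (all of step 1 and value of joint key_square below 0.002 m); the robot touches nothing.
It fails at once if the square key is pressed (3 mm or more) (value of joint key_square above 0.003 m).
It fails at once if the bar-shaped and round keys are pressed together (value of joint each of key_bar, key_round above 0.003 m).
It fails at once if the pan is overloaded (sunk more than 22 mm) (value of joint pan above 0.022 m).
It fails at once if a tin is tipped over (more than 45 degrees) (angle between any of tin_a, tin_b, tin_c's own z axis and vertical above 0.785 rad).
It fails at once if the spray can or the mixing cup is moved more than 30 mm (distance of any of spray_can, mixing_cup from where it was at the start of the episode above 0.03 m).
It also fails if it takes over 72 s, if anything falls off the work surface, if the arm or the gripper's body presses on something with over 40 N, if the wrist force passes 120 N, or if a joint passes its speed limit or range.

## Working session

There is one attempt and no reset: what is moved stays moved. The work goes in short steps, Python scripts to look and compute and a tool call to move; the robot and the scene stay as the last step left them, time stands still between calls to the robot, and variables do not carry over. Pictures are saved under pics/ and viewed, and the job is handed in when it is done.

Besides the shell and the picture viewer there is one more tool, called after "Call:" in YAML: its name, and indented under it one key for each argument. step_arm: Moves the arm, as the interface text tells. Its arguments: {"type":"object","properties":{"jaw":{"type":"array","items":{"type":"number"}},"delta_pos":{"type":"array","items":{"type":"array","items":{"type":"number"}}},"twist":{"type":"array","items":{"type":"array","items":{"type":"number"}}},"grip_force":{"type":"number"}},"required":["jaw","delta_pos","twist"]}

```bash
mkdir -p pics; ls
python3 - <<'E'
from rig import robot
import cv2,numpy as np
print(robot.read_state())
for n in("side","top"):
    p=robot.get_image(n); cv2.imwrite(f"pics/{n}0.png",cv2.resize(p["img"][:,:,::-1],(768,576)))
    print(n,{k:v for k,v in p.items() if k!="img"})
    for q in["tin_a","scale","pan_top","keypad","key_bar_top","key_round_top","key_square_top","spray_can","mixing_cup"]:
        print(q,[(np.round(m["xy"],1).tolist(),round(m["score"],2)) for m in robot.mark_of(q,p)])
E
```

```text
pics
{'time': 0.0, 'qpos': array([ 1.07752946,  0.41793648, -0.01032796,  1.61419224,  0.00470859,
        1.11071897, -0.05299165]), 'joint_vel': array([ 0.00035896, -0.00088336,  0.00196246, -0.0007827 ,  0.00012073,
        0.00046223, -0.00179409]), 'joint_efforts': array([ 6.14681767e-05, -8.64433980e+01,  6.79524522e-01, -4.34896803e+01,
        1.91681727e-02,  7.36703718e-03, -3.51561698e-05]), 'tool_pos': array([ 272.69034203, -561.97217861,  230.67597695]), 'tool_rot': array([ 0.87090152,  1.39081403, -0.86995752]), 'force': array([0.23698032, 0.76680811, 0.06158912]), 'torque': array([0.02526742, 0.0571281 , 0.03074344]), 'gripper_width': 0.9994090448447656}
side {'camera_matrix': array([[452.13933829,   0.        , 261.1708945 ],
       [  0.        , 452.13933829, 185.86495352],
       [  0.        ,   0.        ,   1.        ]]), 'k1': -0.16065531202907196, 'position': array([  48.25400225, 1064.00117751, 1126.38908949]), 'orientation': array([-0.57938388,  2.68959495, -1.14927963]), 'shot': 1}
tin_a [([306.1, 135.9], 0.86), ([259.7, 190.2], 0.83), ([273.8, 158.7], 0.68
[... 580 characters left out ...]
6671157, 'position': array([ 416.84302054,   74.96438724, 1271.56275503]), 'orientation': array([-2.19908473,  2.18002609, -0.08212931]), 'shot': 2}
tin_a [([285.3, 188.7], 0.75), ([331.5, 184.5], 0.72), ([383.6, 210.8], 0.63)]
scale [([203.7, 159.2], 0.71), ([129.6, 153.4], 0.67), ([180.4, 283.1], 0.64)]
pan_top [([179.1, 285.0], 0.77), ([121.4, 151.1], 0.69), ([201.6, 156.2], 0.6)]
keypad [([196.6, 222.5], 0.81)]
key_bar_top [([334.5, 128.0], 0.42), ([175.0, 223.2], 0.39)]
key_round_top [([216.9, 222.8], 0.64)]
key_square_top [([197.0, 226.6], 0.68)]
spray_can [([333.3, 128.2], 0.92), ([203.2, 161.3], 0.4), ([331.5, 186.1], 0.35)]
mixing_cup [([273.4, 131.2], 0.66), ([334.3, 130.3], 0.51)]
```

View pics/side0.png

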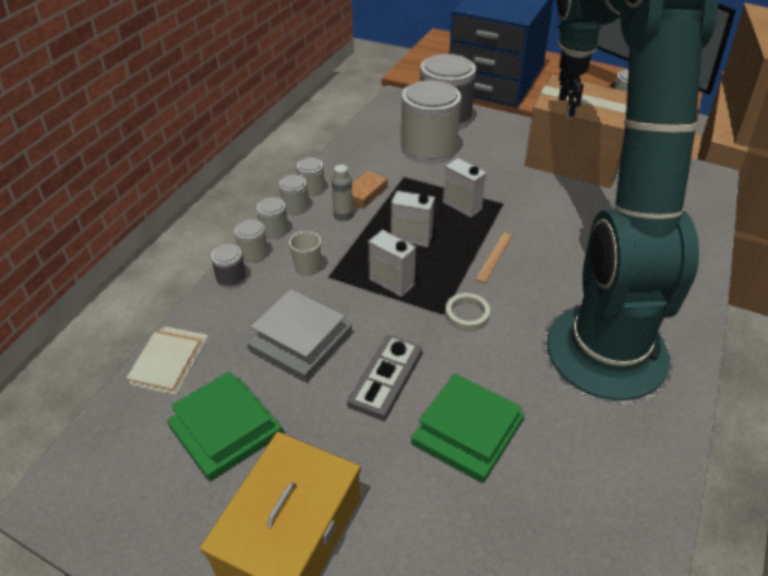

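View pics/top0.png

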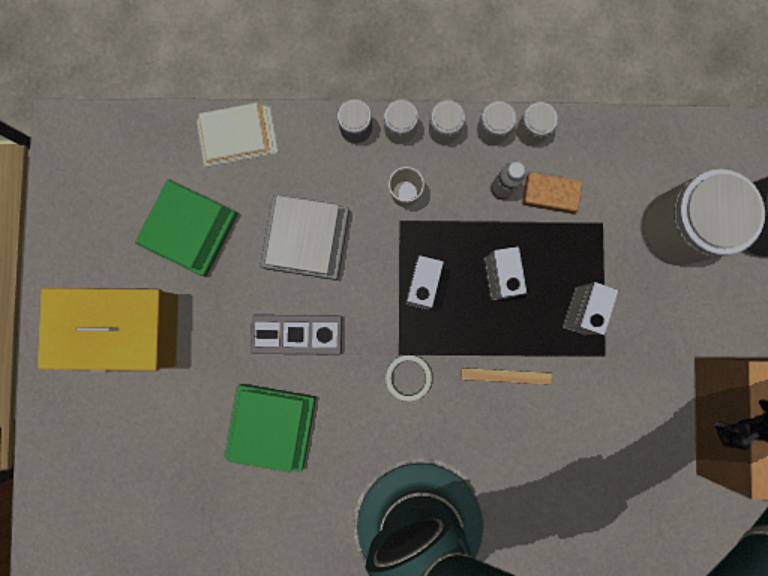

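```bash
cat > h.py <<'E'
import numpy as np,cv2
from scipy.spatial.transform import Rotation as R
def ray(p,uv):
    K=p["camera_matrix"]; d=np.array([(uv[0]-K[0,2])/K[0,0],(uv[1]-K[1,2])/K[1,1]]); u=d.copy()
    for _ in range(30): u=d/(1+p["k1"]*(u@u))
    return R.from_rotvec(p["orientation"]).apply([u[0],u[1],1.])
def plane(p,uv,z):
    r=ray(p,uv); c=p["position"]; return (c+r*(z-c[2])/r[2])
def proj(p,X):
    X=np.atleast_2d(X); c=R.from_rotvec(p["orientation"]).inv().apply(X-p["position"]); u=c[:,:2]/c[:,2:]
    u=u*(1+p["k1"]*(u**2).sum(1,keepdims=True)); K=p["camera_matrix"]
    return u*[K[0,0],K[1,1]]+[K[0,2],K[1,2]]
E
cat > m.py <<'E'
from rig import robot
from h import *
P={n:robot.get_image(n) for n in("side","top")}
import pickle; pickle.dump(P,open("p0.pkl","wb"))
t=P["top"]
im=t["img"]; cv2.imwrite("pics/crop_top.png",cv2.resize(im[120:250,160:430,::-1],None,fx=2.9,fy=2.9,interpolation=cv2.INTER_CUBIC))
im=P["side"]["img"]; cv2.imwrite("pics/crop_side.png",cv2.resize(im[90:290,150:350,::-1],None,fx=2.9,fy=2.9,interpolation=cv2.INTER_CUBIC))
for q,z in[("tin_a",0),("scale",0),("pan_top",73),("keypad",0),("key_bar_top",41),("key_round_top",41),("key_square_top",41),("spray_can",0),("mixing_cup",0)]:
    for n in P:
        for m in robot.mark_of(q,P[n]): print(q,n,np.round(plane(P[n],m["xy"],z)[:2]),round(m["score"],2))
for n in P:
  for m in robot.silhouettes("tin_a",P[n]): print(n,m["box"],m["score"],m["mask"].sum())
E
python3 m.py
```

```text
tin_a side [ 485. -356.] 0.76
tin_a side [ 546. -170.] 0.6
tin_a side [510.  14.] 0.59
tin_a top [ 533. -163.] 0.81
tin_a top [ 475. -352.] 0.65
scale side [634. 527.] 0.98
scale side [626. 254.] 0.8
scale side [211. 324.] 0.63
scale top [646. 515.] 0.81
scale top [628. 257.] 0.65
scale top [213. 324.] 0.57
pan_top side [618. 254.] 0.79
pan_top side [217. 334.] 0.72
pan_top side [648. 521.] 0.68
pan_top side [679. 110.] 0.42
pan_top top [641. 514.] 0.94
pan_top top [221. 314.] 0.88
pan_top top [627. 259.] 0.64
pan_top top [419. 267.] 0.22
keypad side [414. 267.] 0.59
keypad side [ 742. -162.] 0.42
keypad top [403. 276.] 0.63
keypad top [631. 268.] 0.18
key_bar_top side [402. 345.] 0.49
key_bar_top top [406. 335.] 0.45
key_round_top side [406. 215.] 0.54
key_round_top top [410. 205.] 0.59
key_square_top side [413. 272.] 0.64
key_square_top top [408. 266.] 0.68
spray_can side [ 761. -181.] 0.68
spray_can top [ 738. -172.] 0.62
mixing_cup side [736.  40.] 0.6
mixing_cup top [738.  27.] 0.64
side [293.0, 105.5, 321.5, 142.0] 0.89 838
side [246.0, 156.5, 276.0, 198.8] 0.65 978
side [261.3, 125.1, 291.1, 161.9] 0.58 853
top [376.0, 187.9, 414.4, 221.8] 0.96 915
top [272.8, 168.9, 292.9, 206.6] 0.62 573
top [318.9, 167.0, 351.3, 203.3] 0.58 787
```

View pics/crop_top.png

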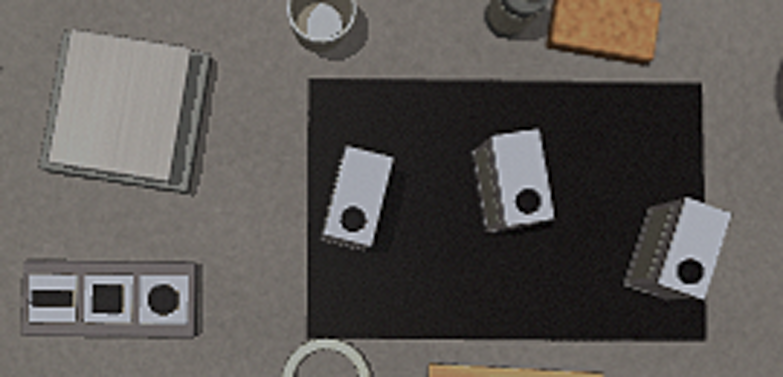

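View pics/crop_side.png

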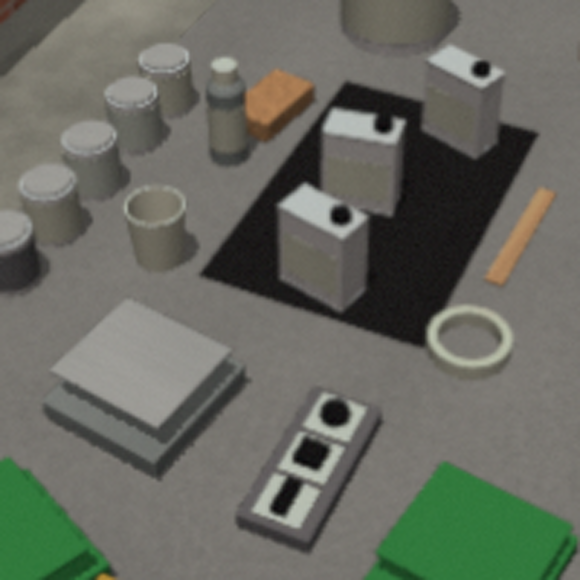

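```bash
cat > m2.py <<'E'
from h import *; import pickle
P=pickle.load(open("p0.pkl","rb"))
t=P["top"];im=t["img"].astype(int)
g=cv2.cvtColor(t["img"],cv2.COLOR_RGB2GRAY)
def rect(msk,z,name):
    c=max(cv2.findContours(msk,cv2.RETR_EXTERNAL,cv2.CHAIN_APPROX_NONE)[0],key=cv2.contourArea)
    W=np.array([plane(t,q[0],z)[:2] for q in c],np.float32)
    r=cv2.minAreaRect(W); b=cv2.boxPoints(r)
    print(name,np.round(r[0],1),np.round(r[1],1),"edges ang",round(r[2],1)); return r
for i,(x0,y0,x1,y1) in enumerate([(268,165,298,210),(316,160,354,206),(372,184,416,226)]):
    sub=np.zeros_like(g); sub[y0:y1,x0:x1]=((g>120)[y0:y1,x0:x1])*255
    s2=cv2.morphologyEx(sub,cv2.MORPH_CLOSE,np.ones((3,3)))
    r=rect(sub,120,f"tin{i}")
    # cap
    c=max(cv2.findContours(sub,cv2.RETR_EXTERNAL,cv2.CHAIN_APPROX_NONE)[0],key=cv2.contourArea)
    f=cv2.drawContours(np.zeros_like(g),[cv2.convexHull(c)],-1,255,-1)
    k=(f>0)&(g<80); k=cv2.erode(f,np.ones((3,3)))*(k)
    y,x=np.nonzero(k); cc=plane(t,(x.mean(),y.mean()),133)[:2]
    d=np.array(r[0])-cc; print(" cap",np.round(cc,1),"dist",np.linalg.norm(d).round(1),"yaw deg",np.degrees(np.arctan2(d[1],d[0])).round(1))
for nm,pt in[("bar",(175,223)),("sq",(197,223)),("rd",(216,223))]:
    x,y=pt; sub=np.zeros_like(g); sub[y-7:y+8,x-10:x+11]=(g[y-7:y+8,x-10:x+11]<70)*255
    n,l,s,c=cv2.connectedComponentsWithStats(sub); j=1+np.argmax(s[1:,4]); print(nm,c[j],s[j],np.round(plane(t,c[j],41)[:2],1))
sub=np.zeros_like(g); sub[125:190,170:240]=(g[125:190,170:240]>125)*255
sub=cv2.morphologyEx(sub,cv2.MORPH_OPEN,np.ones((5,5)))
rect(sub,73,"pan")
# side cross-checks: caps
s=P["side"]
E
python3 m2.py
```

```text
tin0 [5.228e+02 1.000e-01] [52.1 95.9] edges ang 76.2
 cap [496.6   5.6] dist 26.8 yaw deg -11.9
tin1 [ 543.6 -172.8] [95.2 50.3] edges ang 9.2
 cap [ 517.2 -175.1] dist 26.5 yaw deg 5.0
tin2 [ 471.  -354.4] [52.1 96.5] edges ang 70.7
 cap [ 446.  -343.8] dist 27.2 yaw deg -23.0
bar [177.5 222.5] [171 220  14   6  84] [412.3 333.2]
sq [196.5 222.5] [192 218  10  10 100] [412.8 272. ]
rd [215.84090909 223.        ] [211 218  11  11  88] [411.8 209.8]
pan [624.1 257.6] [132.2 147.6] edges ang 81.5
```

```bash
cat > plan.py <<'E'
import sys
from rig import robot
from h import *
def plan(x,y,z,yaw):
    """yaw deg: direction (mod 180) of tin x axis; jaw axis = yaw+90"""
    s=robot.read_state(); T=R.from_rotvec(s["tool_rot"]); M=T.as_matrix()
    best=None
    for k in(90,-90):
        a=np.radians(yaw+k); zz=np.array([np.cos(a),np.sin(a),0]); xx=np.array([0,0,-1.]); yy=np.cross(zz,xx)
        D=R.from_matrix(np.stack([xx,yy,zz],1)); w=(T.inv()*D).as_rotvec()
        if best is None or np.linalg.norm(w)<np.linalg.norm(best): best=w
    d=T.inv().apply(np.array([x,y,z])-s["tool_pos"])/10
    print("t",round(s["time"],2),"pos",np.round(s["tool_pos"],1),"F",np.round(s["force"],2),"w",round(s["gripper_width"],3),"q",np.round(s["qpos"],2))
    print("axes x,y,z",np.round(M.T,2).tolist())
    print("total delta cm",np.round(d,2),"twist",np.round(best,3))
    dn=(T*R.from_rotvec(best)).inv().apply(np.array([x,y,z])-s["tool_pos"])/10
    print("delta in final axes",np.round(dn,2))
plan(*map(float,sys.argv[1:]))
E
python3 plan.py 471 -354 150 -20.5
```

```text
t 2.1 pos [ 272.9 -562.3  231.3] F [-0.42  0.29 -0.23] w 0.999 q [ 1.08  0.42 -0.01  1.61  0.    1.11 -0.05]
axes x,y,z [[-0.0, 0.0, -1.0], [0.9, 0.44, -0.0], [0.44, -0.9, -0.0]]
total delta cm [  8.13  26.92 -10.09] twist [ 0.81 -0.    0.  ]
delta in final axes [  8.13  11.27 -26.45]
```

Call:
step_arm:
  jaw: [8.5,8.5,8.5,8.5,8.5]
  delta_pos:
    - [0,3.6,-1.35]
    - [0,3.6,-1.35]
    - [0,3.6,-1.35]
    - [0,3.6,-1.35]
    - [0,3.6,-1.35]
  twist:
    - [0,0,0]
    - [0,0,0]
    - [0,0,0]
    - [0,0,0]
    - [0,0,0]
  grip_force: 60

```text
time: 2.52
tool_pos: [406.3, -421.5, 231.5]
tool_rot: [0.87, 1.389, -0.87]
force: [1.0, -0.1, -0.4]
gripper_width: 0.995
```

Call:
step_arm:
  jaw: [8.5,8.5,8.5,8.5,8.5]
  delta_pos:
    - [0,3.5,-1.3]
    - [0,3.5,-1.3]
    - [0,0,0]
    - [0,0,0]
    - [0,0,0]
  twist:
    - [0.12,0,0]
    - [0.12,0,0]
    - [0.12,0,0]
    - [0.12,0,0]
    - [0.12,0,0]

```text
time: 2.93
tool_pos: [458.7, -373.3, 231.2]
tool_rot: [1.315, 1.137, -1.315]
force: [0.2, -0.3, -0.5]
gripper_width: 0.995
```

```bash
python3 plan.py 471 -354 150 -20.5
```

```text
t 2.93 pos [ 458.7 -373.3  231.2] F [ 0.21 -0.27 -0.46] w 0.995 q [ 0.64  0.36 -0.01  1.7   0.    1.08 -1.09]
axes x,y,z [[-0.0, 0.0, -1.0], [0.99, -0.14, -0.0], [-0.14, -0.99, -0.0]]
total delta cm [ 8.12  0.94 -2.09] twist [ 0.213 -0.     0.   ]
delta in final axes [ 8.12  0.47 -2.24]
```

Call:
step_arm:
  jaw: [8.5,8.5,8.5,8.5,8.5]
  delta_pos:
    - [0,0,0]
    - [0,0,0]
    - [3,0.47,-2.24]
    - [3,0,0]
    - [2.1,0,0]
  twist:
    - [0.106,0,0]
    - [0.107,0,0]
    - [0,0,0]
    - [0,0,0]
    - [0,0,0]

```text
time: 3.35
tool_pos: [470.6, -352.9, 148.3]
tool_rot: [1.464, 1.023, -1.464]
force: [-0.7, -0.4, -0.6]
gripper_width: 0.996
```

```bash
python3 plan.py 471 -354 78 -20.5
python3 - <<'E'
from rig import robot
from h import *
for n,(a,b,c,d) in {"top":(110,270,320,470),"side":(60,200,230,400)}.items():
    p=robot.get_image(n); cv2.imwrite(f"pics/a_{n}.png",cv2.resize(p["img"][a:b,c:d,::-1],None,fx=4,fy=4,interpolation=cv2.INTER_CUBIC)[:600,:800])
    s=robot.read_state(); print(n,proj(p,s["tool_pos"]))
E
```

```text
t 3.35 pos [ 470.6 -352.9  148.3] F [-0.73 -0.38 -0.64] w 0.996 q [ 0.58  0.44  0.01  1.78 -0.01  0.92 -1.32]
axes x,y,z [[-0.0, 0.0, -1.0], [0.94, -0.34, -0.0], [-0.34, -0.94, -0.0]]
total delta cm [7.03 0.08 0.09] twist [ 0.006 -0.001  0.001]
delta in final axes [7.03 0.07 0.09]
top [[401.83370777 205.35073531]]
side [[310.75048391 106.62066166]]
```

View pics/a_side.png

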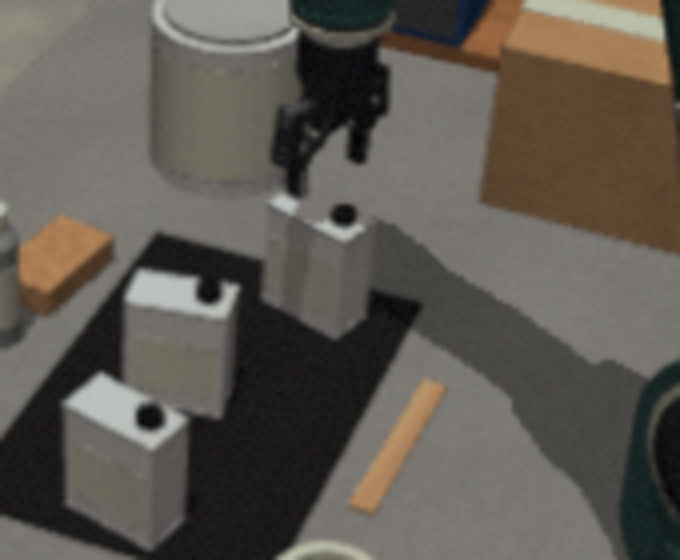

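View pics/a_top.png

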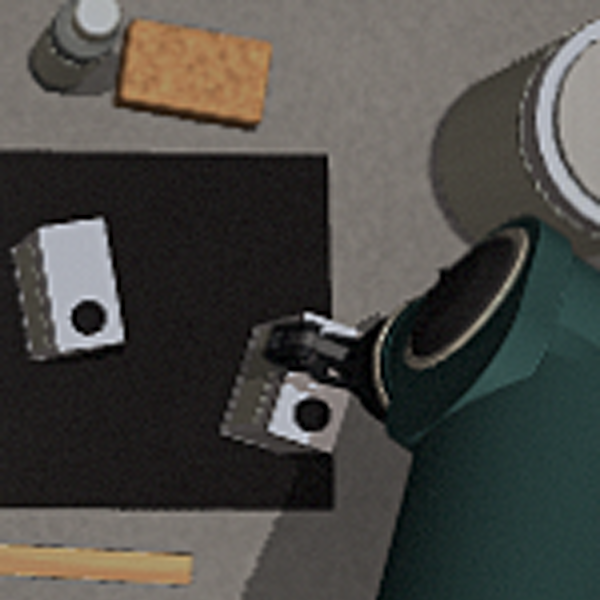

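Call:
step_arm:
  jaw: [8.5,8.5,8.5,8.5,8.5]
  delta_pos:
    - [1.8,0.07,0.05]
    - [1.8,0,0]
    - [1.7,0,0]
    - [1.7,0,0]
    - [0,0,0]
  twist:
    - [0,0,0]
    - [0,0,0]
    - [0,0,0]
    - [0,0,0]
    - [0,0,0]

```text
time: 3.87
tool_pos: [470.2, -354.9, 79.0]
tool_rot: [1.465, 1.023, -1.466]
force: [-1.3, 1.0, -1.1]
gripper_width: 0.995
```

Call:
step_arm:
  jaw: [4.0,4.0,4.0,4.0,4.0]
  delta_pos:
    - [0,0,0]
    - [0,0,0]
    - [0,0,0]
    - [0,0,0]
    - [0,0,0]
  twist:
    - [0,0,0]
    - [0,0,0]
    - [0,0,0]
    - [0,0,0]
    - [0,0,0]

```text
time: 4.28
tool_pos: [471.7, -355.5, 82.1]
tool_rot: [1.465, 1.019, -1.463]
force: [-2.6, 2.9, 10.7]
gripper_width: 0.581
```

Call:
step_arm:
  jaw: [4.0,4.0,4.0,4.0,4.0]
  delta_pos:
    - [0,0,0]
    - [0,0,0]
    - [0,0,0]
    - [0,0,0]
    - [0,0,0]
  twist:
    - [0,0,0]
    - [0,0,0]
    - [0,0,0]
    - [0,0,0]
    - [0,0,0]

```text
time: 4.7
tool_pos: [471.7, -355.5, 82.1]
tool_rot: [1.465, 1.019, -1.463]
force: [-2.1, 1.9, 10.2]
gripper_width: 0.579
```

Call:
step_arm:
  jaw: [4.0,4.0,4.0,4.0,4.0]
  delta_pos:
    - [-0.5,0,0]
    - [-1,0,0]
    - [-1,0,0]
    - [-0.5,0,0]
    - [0,0,0]
  twist:
    - [0,0,0]
    - [0,0,0]
    - [0,0,0]
    - [0,0,0]
    - [0,0,0]

```text
time: 5.12
tool_pos: [471.5, -355.6, 112.1]
tool_rot: [1.465, 1.018, -1.464]
force: [0.5, 0.6, -7.6]
gripper_width: 0.575
```

Call:
step_arm:
  jaw: [4.0,4.0,4.0,4.0,4.0]
  delta_pos:
    - [0,0,0]
    - [0,0,0]
    - [0,0,0]
    - [0,0,0]
    - [0,0,0]
  twist:
    - [0,0,0]
    - [0,0,0]
    - [0,0,0]
    - [0,0,0]
    - [0,0,0]

```text
time: 5.53
tool_pos: [470.8, -355.0, 109.9]
tool_rot: [1.465, 1.021, -1.465]
force: [0.5, 0.3, -7.4]
gripper_width: 0.574
```

```bash
python3 plan.py 471 -354 78 -20.5
python3 - <<'E'
from rig import robot
from h import *
p=robot.get_image("side"); cv2.imwrite(f"pics/b_side.png",cv2.resize(p["img"][60:200,230:400,::-1],None,fx=4,fy=4,interpolation=cv2.INTER_CUBIC)[:600,:800])
F=[]
for i in range(3): robot.get_image("top"); F.append(robot.read_state()["force"][2])
print(F)
E
```

```text
t 5.53 pos [ 470.8 -355.   109.9] F [ 0.51  0.34 -7.36] w 0.574 q [ 0.58  0.5   0.01  1.8  -0.01  0.84 -1.32]
axes x,y,z [[-0.0, 0.0, -1.0], [0.94, -0.35, -0.0], [-0.35, -0.94, -0.0]]
total delta cm [ 3.19 -0.01 -0.1 ] twist [ 0.004 -0.     0.001]
delta in final axes [ 3.19 -0.01 -0.11]
[np.float64(-6.395125234441022), np.float64(-7.090315252282841), np.float64(-6.888407391275213)]
```

View pics/b_side.png

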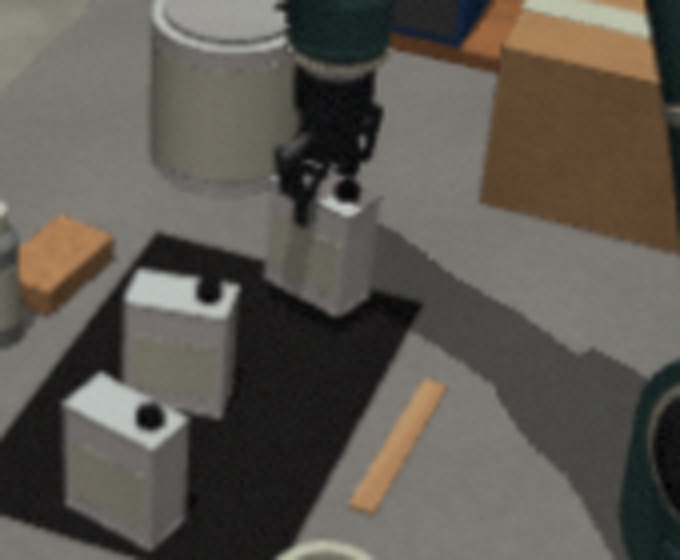

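Call:
step_arm:
  jaw: [4.0,4.0,4.0,4.0,4.0]
  delta_pos:
    - [-2,0,0]
    - [-3.2,0,0]
    - [-3.5,0,0]
    - [-3.5,0,0]
    - [-2,0,0]
  twist:
    - [0,0,0]
    - [0,0,0]
    - [0,0,0]
    - [0,0,0]
    - [0,0,0]

```text
time: 6.15
tool_pos: [471.6, -355.7, 256.3]
tool_rot: [1.465, 1.017, -1.463]
force: [0.2, -0.6, -6.8]
gripper_width: 0.574
```

```bash
python3 plan.py 624.5 258 250 -8.5
```

```text
t 6.15 pos [ 471.6 -355.7  256.3] F [ 0.19 -0.65 -6.77] w 0.574 q [ 0.58  0.33  0.02  1.68 -0.01  1.13 -1.32]
axes x,y,z [[0.0, -0.0, -1.0], [0.94, -0.35, 0.0], [-0.35, -0.94, 0.0]]
total delta cm [  0.54  -6.91 -62.87] twist [-0.205  0.001 -0.004]
delta in final axes [  0.63   6.06 -62.96]
```

Tin 3 is the full one (about 6.5 N). Turn, then carry across.

Call:
step_arm:
  jaw: [4.0,4.0,4.0,4.0,4.0]
  delta_pos:
    - [0,0,0]
    - [0,0,-1]
    - [0,0.2,-2]
    - [0,0.3,-3]
    - [0,0.3,-3]
  twist:
    - [-0.07,0,0]
    - [-0.07,0,0]
    - [-0.065,0,0]
    - [0,0,0]
    - [0,0,0]

```text
time: 6.57
tool_pos: [494.5, -267.4, 252.1]
tool_rot: [1.319, 1.135, -1.319]
force: [2.2, 0.5, -8.9]
gripper_width: 0.582
```

Call:
step_arm:
  jaw: [4.0,4.0,4.0,4.0,4.0]
  delta_pos:
    - [0,0.3,-3.2]
    - [0,0.3,-3.2]
    - [0,0.3,-3.2]
    - [0,0.3,-3.2]
    - [0,0.3,-3.2]
  twist:
    - [0,0,0]
    - [0,0,0]
    - [0,0,0]
    - [0,0,0]
    - [0,0,0]

```text
time: 6.98
tool_pos: [533.3, -110.5, 252.4]
tool_rot: [1.318, 1.135, -1.318]
force: [1.4, 0.3, -7.2]
gripper_width: 0.577
```

Call:
step_arm:
  jaw: [4.0,4.0,4.0,4.0,4.0]
  delta_pos:
    - [0,0.3,-3.2]
    - [0,0.3,-3.2]
    - [0,0.3,-3.2]
    - [0,0.3,-3.2]
    - [0,0.3,-3.2]
  twist:
    - [0,0,0]
    - [0,0,0]
    - [0,0,0]
    - [0,0,0]
    - [0,0,0]

```text
time: 7.4
tool_pos: [571.8, 45.5, 252.3]
tool_rot: [1.318, 1.135, -1.318]
force: [0.8, -0.3, -6.7]
gripper_width: 0.578
```

```bash
python3 plan.py 624.5 258 250 -8.5
```

```text
t 7.4 pos [571.8  45.5 252.3] F [ 0.79 -0.26 -6.65] w 0.578 q [ 0.05  0.32 -0.23  1.72  0.08  1.12 -1.92]
axes x,y,z [[0.0, -0.0, -1.0], [0.99, -0.15, 0.0], [-0.15, -0.99, 0.0]]
total delta cm [  0.23   2.06 -21.79] twist [-0.  0. -0.]
delta in final axes [  0.23   2.07 -21.79]
```

Call:
step_arm:
  jaw: [4.0,4.0,4.0,4.0,4.0]
  delta_pos:
    - [0,0.3,-3.2]
    - [0,0.3,-3.2]
    - [0,0.3,-3.2]
    - [0,0.3,-3.2]
    - [0,0.3,-3]
  twist:
    - [0,0,0]
    - [0,0,0]
    - [0,0,0]
    - [0,0,0]
    - [0,0,0]

```text
time: 7.82
tool_pos: [610.0, 199.9, 252.1]
tool_rot: [1.318, 1.136, -1.318]
force: [0.5, -0.1, -6.9]
gripper_width: 0.581
```

Call:
step_arm:
  jaw: [4.0,4.0,4.0,4.0,4.0]
  delta_pos:
    - [0,0.3,-2.5]
    - [0,0.2,-1.8]
    - [0,0,-0.9]
    - [0,0,0]
    - [0,0,0]
  twist:
    - [0,0,0]
    - [0,0,0]
    - [0,0,0]
    - [0,0,0]
    - [0,0,0]

```text
time: 8.23
tool_pos: [622.4, 248.5, 251.9]
tool_rot: [1.317, 1.135, -1.318]
force: [-0.8, -2.5, -7.4]
gripper_width: 0.575
```

```bash
python3 plan.py 624.5 258 160 -8.5;  python3 - <<'E'
from rig import robot
from h import *
for n,(a,b,c,d) in {"top":(100,240,120,290),"side":(100,260,120,300)}.items():
    p=robot.get_image(n); cv2.imwrite(f"pics/c_{n}.png",cv2.resize(p["img"][a:b,c:d,::-1],None,fx=3.7,fy=3.7,interpolation=cv2.INTER_CUBIC))
E
```

```text
t 8.23 pos [622.4 248.5 251.9] F [-0.82 -2.46 -7.42] w 0.575 q [-0.23  0.5  -0.28  1.46  0.14  1.21 -2.25]
axes x,y,z [[-0.0, -0.0, -1.0], [0.99, -0.15, -0.0], [-0.15, -0.99, 0.0]]
total delta cm [ 9.19  0.07 -0.98] twist [0.    0.001 0.001]
delta in final axes [ 9.19  0.06 -0.97]
```

View pics/c_side.png

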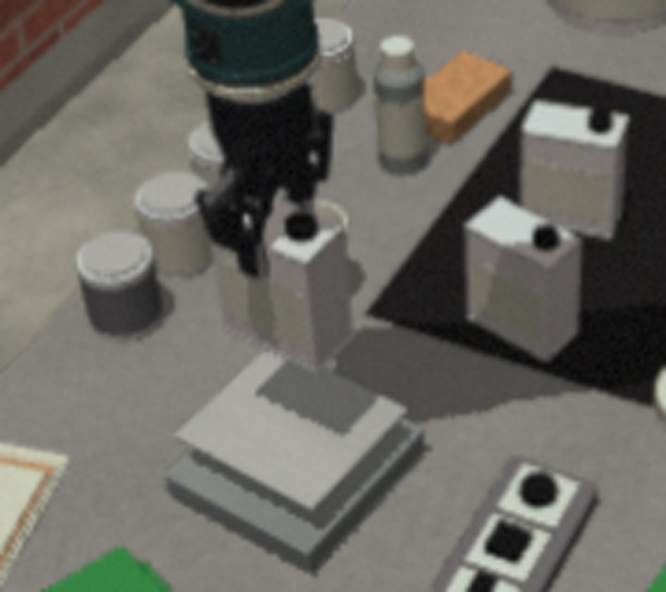

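View pics/c_top.png

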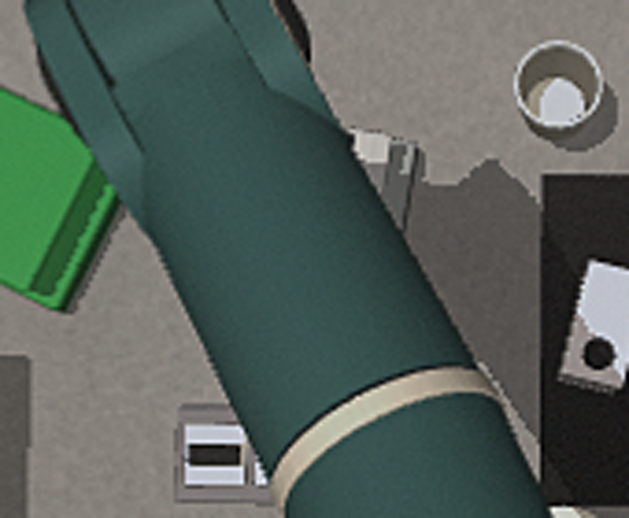

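Call:
step_arm:
  jaw: [4.0,4.0,4.0,4.0,4.0]
  delta_pos:
    - [0.5,0.05,-0.5]
    - [2,0,-0.45]
    - [2.5,0,0]
    - [2,0,0]
    - [1,0,0]
  twist:
    - [0,0,0]
    - [0,0,0]
    - [0,0,0]
    - [0,0,0]
    - [0,0,0]

```text
time: 8.75
tool_pos: [623.6, 257.1, 169.3]
tool_rot: [1.316, 1.136, -1.321]
force: [-0.1, -0.0, -7.5]
gripper_width: 0.575
```

Call:
step_arm:
  jaw: [4.0,4.0,4.0,4.0,4.0]
  delta_pos:
    - [0.2,0,0]
    - [0.2,0,0]
    - [0.2,0,0]
    - [0,0,0]
    - [0,0,0]
  twist:
    - [0,0,0]
    - [0,0,0]
    - [0,0,0]
    - [0,0,0]
    - [0,0,0]

```text
time: 9.17
tool_pos: [624.9, 258.2, 167.2]
tool_rot: [1.319, 1.135, -1.317]
force: [-0.3, 0.1, -7.1]
gripper_width: 0.579
```

```bash
python3 plan.py 624.5 258 145 -8.5;  python3 - <<'E'
from rig import robot
from h import *
p=robot.get_image("side"); cv2.imwrite(f"pics/d_side.png",cv2.resize(p["img"][130:260,120:280,::-1],None,fx=4.6,fy=4.6,interpolation=cv2.INTER_CUBIC))
E
```

```text
t 9.17 pos [624.9 258.2 167.2] F [-0.27  0.06 -7.14] w 0.579 q [-0.25  0.58 -0.27  1.53  0.17  1.06 -2.28]
axes x,y,z [[0.0, 0.0, -1.0], [0.99, -0.15, 0.0], [-0.15, -0.99, -0.0]]
total delta cm [ 2.22 -0.04  0.03] twist [-0.    -0.001 -0.001]
delta in final axes [ 2.22 -0.04  0.03]
```

View pics/d_side.png

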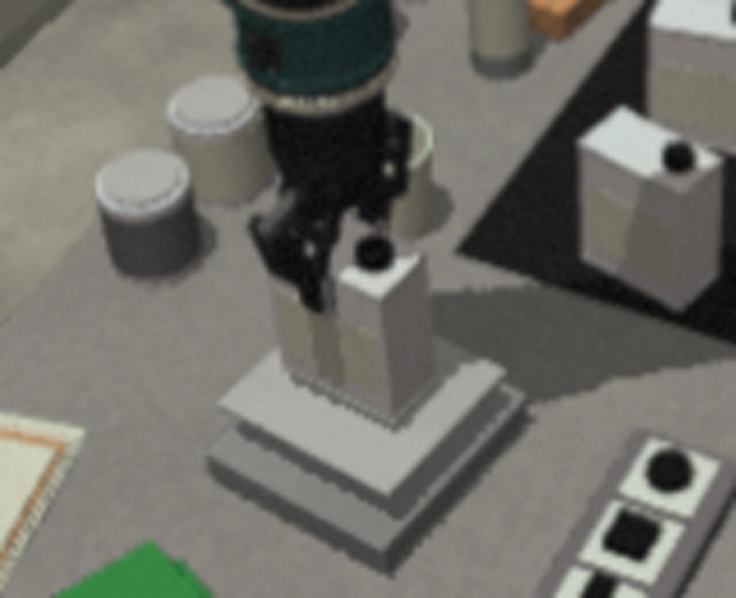

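Call:
step_arm:
  jaw: [4.0,4.0,4.0,4.0,4.0]
  delta_pos:
    - [0.3,0,0]
    - [0.3,0,0]
    - [0.3,0,0]
    - [0.3,0,0]
    - [0.2,0,0]
  twist:
    - [0,0,0]
    - [0,0,0]
    - [0,0,0]
    - [0,0,0]
    - [0,0,0]

```text
time: 9.63
tool_pos: [624.4, 258.1, 151.8]
tool_rot: [1.318, 1.135, -1.318]
force: [-0.2, 0.1, -5.0]
gripper_width: 0.575
```

Call:
step_arm:
  jaw: [4.0,4.0,4.0,4.0,4.0]
  delta_pos:
    - [0.2,0,0]
    - [0.1,0,0]
    - [0.1,0,0]
    - [0,0,0]
    - [0,0,0]
  twist:
    - [0,0,0]
    - [0,0,0]
    - [0,0,0]
    - [0,0,0]
    - [0,0,0]

```text
time: 10.05
tool_pos: [624.5, 258.1, 148.4]
tool_rot: [1.318, 1.135, -1.318]
force: [-2.2, -0.2, -2.9]
gripper_width: 0.577
```

Call:
step_arm:
  jaw: [4.0,4.0,4.0,4.0,4.0]
  delta_pos:
    - [0.1,0,0]
    - [0.1,0,0]
    - [0,0,0]
    - [0,0,0]
    - [0,0,0]
  twist:
    - [0,0,0]
    - [0,0,0]
    - [0,0,0]
    - [0,0,0]
    - [0,0,0]

```text
time: 10.47
tool_pos: [624.5, 258.2, 146.4]
tool_rot: [1.318, 1.135, -1.318]
force: [-2.2, -0.7, -2.2]
gripper_width: 0.579
```

Call:
step_arm:
  jaw: [4.0,4.0,4.0,4.0,4.0]
  delta_pos:
    - [0.1,0,0]
    - [0.1,0,0]
    - [0,0,0]
    - [0,0,0]
    - [0,0,0]
  twist:
    - [0,0,0]
    - [0,0,0]
    - [0,0,0]
    - [0,0,0]
    - [0,0,0]

```text
time: 10.88
tool_pos: [624.5, 258.1, 144.3]
tool_rot: [1.318, 1.135, -1.318]
force: [-2.5, -0.1, -1.6]
gripper_width: 0.577
```

Call:
step_arm:
  jaw: [4.9,5.2,5.6,6.0,6.5]
  delta_pos:
    - [0,0,0]
    - [0,0,0]
    - [0,0,0]
    - [0,0,0]
    - [0,0,0]
  twist:
    - [0,0,0]
    - [0,0,0]
    - [0,0,0]
    - [0,0,0]
    - [0,0,0]

```text
time: 11.3
tool_pos: [624.7, 258.1, 144.5]
tool_rot: [1.318, 1.135, -1.317]
force: [0.2, 0.4, -0.6]
gripper_width: 0.761
```

Call:
step_arm:
  jaw: [7.5,8.0,8.0,8.0,8.0]
  delta_pos:
    - [0,0,0]
    - [0,0,0]
    - [0,0,0]
    - [0,0,0]
    - [0,0,0]
  twist:
    - [0,0,0]
    - [0,0,0]
    - [0,0,0]
    - [0,0,0]
    - [0,0,0]

```text
time: 11.72
tool_pos: [624.5, 258.1, 144.3]
tool_rot: [1.318, 1.135, -1.318]
force: [-0.2, -0.3, -0.5]
gripper_width: 0.934
```

```bash
python3 plan.py 624.5 258 250 -8.5;  python3 - <<'E'
from rig import robot
from h import *
p=robot.get_image("side"); cv2.imwrite(f"pics/e_side.png",cv2.resize(p["img"][130:260,120:280,::-1],None,fx=4.6,fy=4.6,interpolation=cv2.INTER_CUBIC))
E
```

```text
t 11.72 pos [624.5 258.1 144.3] F [-0.18 -0.26 -0.5 ] w 0.934 q [-0.25  0.61 -0.27  1.54  0.18  1.02 -2.29]
axes x,y,z [[-0.0, 0.0, -1.0], [0.99, -0.15, -0.0], [-0.15, -0.99, -0.0]]
total delta cm [-1.057e+01 -0.000e+00  1.000e-02] twist [-0. -0.  0.]
delta in final axes [-1.057e+01 -0.000e+00  1.000e-02]
```

View pics/e_side.png

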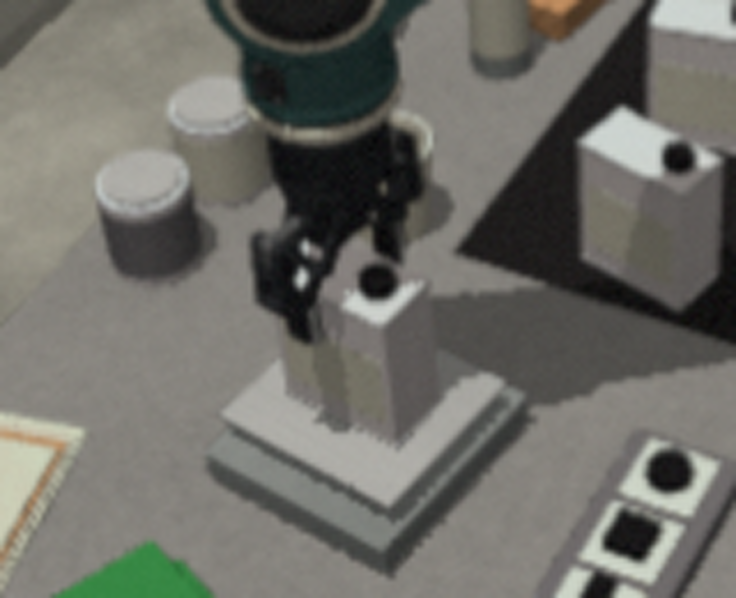

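Call:
step_arm:
  jaw: [8.0,8.0,8.0,8.0,8.0]
  delta_pos:
    - [-1,0,0]
    - [-2,0,0]
    - [-3,0,0]
    - [-3.5,0,0]
    - [-3,0,0]
  twist:
    - [0,0,0]
    - [0,0,0]
    - [0,0,0]
    - [0,0,0]
    - [0,0,0]

```text
time: 12.18
tool_pos: [624.5, 258.2, 272.2]
tool_rot: [1.319, 1.135, -1.317]
force: [-0.3, -0.5, 1.3]
gripper_width: 0.938
```

```bash
python3 plan.py 412 334 150 -8.5;python3 plan.py 412 334 150 90
```

```text
t 12.18 pos [624.5 258.2 272.2] F [-0.3  -0.46  1.32] w 0.938 q [-0.24  0.49 -0.28  1.42  0.14  1.25 -2.26]
axes x,y,z [[0.0, 0.0, -1.0], [0.99, -0.15, 0.0], [-0.15, -0.99, -0.0]]
total delta cm [ 12.21 -22.14  -4.35] twist [-0.    -0.001 -0.001]
delta in final axes [ 12.22 -22.13  -4.36]
t 12.18 pos [624.5 258.2 272.2] F [-0.3  -0.46  1.32] w 0.938 q [-0.24  0.49 -0.28  1.42  0.14  1.25 -2.26]
axes x,y,z [[0.0, 0.0, -1.0], [0.99, -0.15, 0.0], [-0.15, -0.99, -0.0]]
total delta cm [ 12.21 -22.14  -4.35] twist [ 1.422e+00 -1.000e-03 -0.000e+00]
delta in final axes [12.22 -7.58 21.25]
```

Call:
step_arm:
  jaw: [8.0,8.0,4.0,2.0,0.0]
  delta_pos:
    - [0,-2.5,-0.5]
    - [0,-4,-0.8]
    - [0,-4,-0.8]
    - [0,-4,-0.8]
    - [0,-4,-0.8]
  twist:
    - [0,0,0]
    - [0,0,0]
    - [0,0,0]
    - [0,0,0]
    - [0,0,0]

```text
time: 12.6
tool_pos: [445.2, 322.4, 270.1]
tool_rot: [1.319, 1.135, -1.317]
force: [1.0, 1.5, 0.8]
gripper_width: 0.528
```

Call:
step_arm:
  jaw: [0,0,0,0,0]
  delta_pos:
    - [2,-2,-0.4]
    - [3,-1.6,-0.3]
    - [3,0,0]
    - [3,0,0]
    - [2,0,0]
  twist:
    - [0,0,0]
    - [0,0,0]
    - [-0.1,0,0]
    - [-0.1,0,0]
    - [-0.1,0,0]

```text
time: 13.02
tool_pos: [411.7, 334.1, 137.9]
tool_rot: [1.092, 1.279, -1.093]
force: [0.5, -0.1, -0.4]
gripper_width: -0.002
```

```bash
python3 plan.py 412 334 75 8.7;  python3 - <<'E'
from rig import robot
from h import *
p=robot.get_image("side"); cv2.imwrite(f"pics/f_side.png",cv2.resize(p["img"][140:300,120:320,::-1],None,fx=3.7,fy=3.7,interpolation=cv2.INTER_CUBIC))
p=robot.get_image("top"); cv2.imwrite(f"pics/f_top.png",cv2.resize(p["img"][100:260,120:320,::-1],None,fx=3.7,fy=3.7,interpolation=cv2.INTER_CUBIC))
E
```

```text
t 13.02 pos [411.7 334.1 137.9] F [ 0.55 -0.09 -0.38] w -0.002 q [-0.4   0.39 -0.41  1.92  0.2   0.87 -2.33]
axes x,y,z [[-0.0, -0.0, -1.0], [0.99, 0.16, -0.0], [0.16, -0.99, 0.0]]
total delta cm [6.29 0.03 0.01] twist [0.005 0.    0.001]
delta in final axes [6.29 0.03 0.01]
```

View pics/f_side.png

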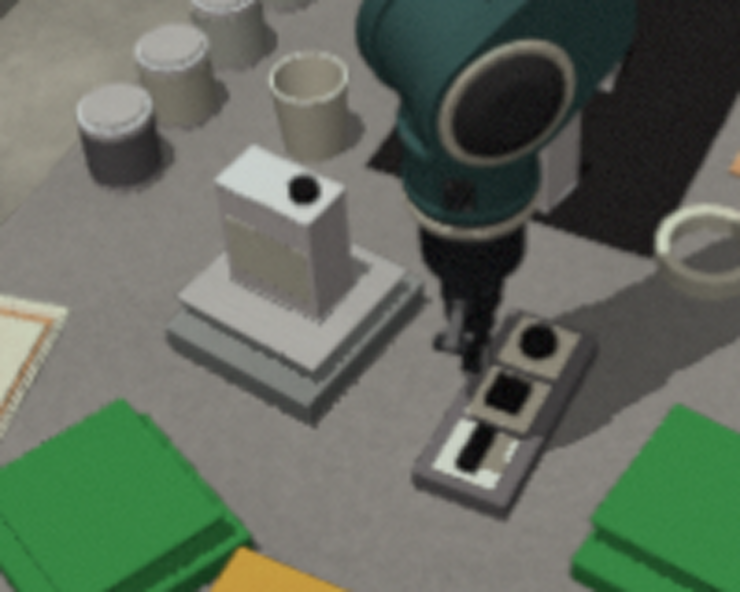

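View pics/f_top.png

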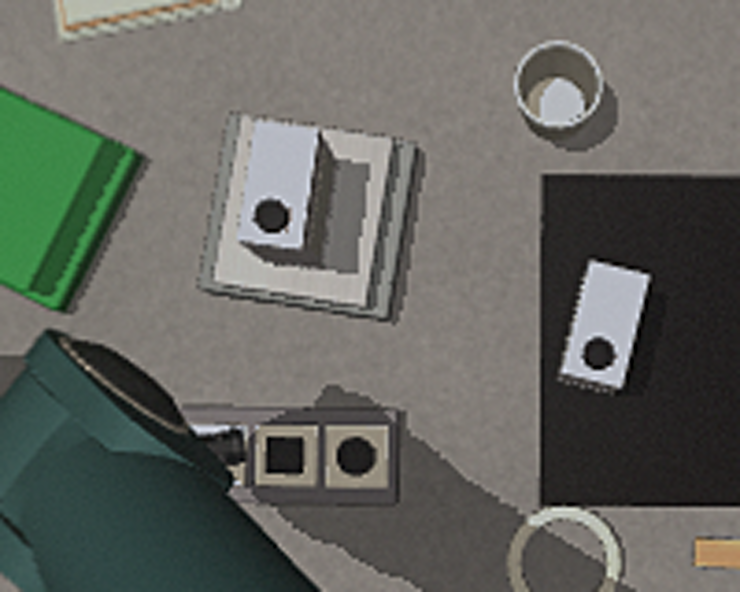

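Call:
step_arm:
  jaw: [0,0,0,0,0]
  delta_pos:
    - [2,0,0]
    - [3,0,0]
    - [2.5,0,0]
    - [1,0,0]
    - [0,0,0]
  twist:
    - [0,0,0]
    - [0,0,0]
    - [0,0,0]
    - [0,0,0]
    - [0,0,0]

```text
time: 13.53
tool_pos: [412.3, 334.1, 53.9]
tool_rot: [1.097, 1.276, -1.1]
force: [-0.8, -1.1, -0.1]
gripper_width: -0.004
```

```bash
python3 plan.py 412 334 35 8.7;  python3 - <<'E'
from rig import robot
from h import *
p=robot.get_image("side"); cv2.imwrite(f"pics/g_side.png",cv2.resize(p["img"][200:300,200:320,::-1],None,fx=5.5,fy=5.5,interpolation=cv2.INTER_CUBIC))
print(proj(p,[412,333,41]))
E
```

```text
t 13.53 pos [412.3 334.1  53.9] F [-0.82 -1.1  -0.15] w -0.004 q [-0.44  0.52 -0.36  1.97  0.28  0.7  -2.4 ]
axes x,y,z [[-0.0, -0.0, -1.0], [0.99, 0.15, -0.0], [0.15, -0.99, 0.0]]
total delta cm [ 1.89 -0.03  0.  ] twist [-0.003  0.001  0.002]
delta in final axes [ 1.89 -0.03  0.01]
[[248.41125449 259.37455884]]
```

View pics/g_side.png

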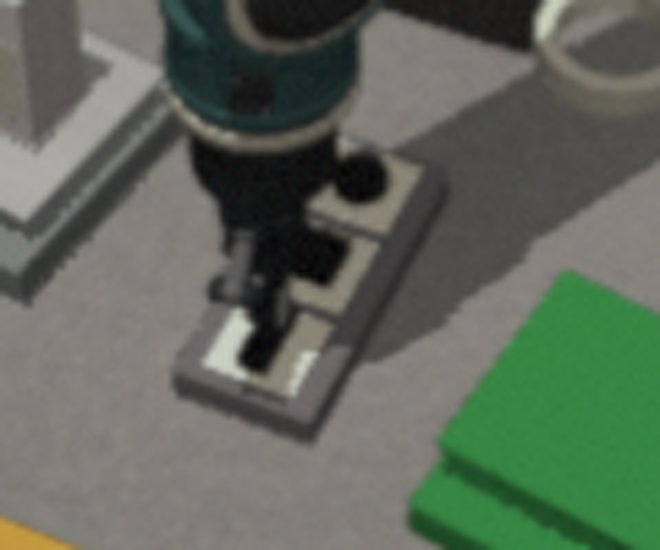

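Call:
step_arm:
  jaw: [0,0,0,0,0]
  delta_pos:
    - [0.6,0,0]
    - [0.5,0,0]
    - [0.4,0,0]
    - [0.3,0,0]
    - [0,0,0]
  twist:
    - [0,0,0]
    - [0,0,0]
    - [0,0,0]
    - [0,0,0]
    - [0,0,0]

```text
time: 14.0
tool_pos: [413.0, 334.6, 36.4]
tool_rot: [1.098, 1.277, -1.096]
force: [1.7, 1.0, 5.0]
gripper_width: 0.0
```

Call:
step_arm:
  jaw: [0,0,0,0,0]
  delta_pos:
    - [0.1,0,0]
    - [0,0,0]
    - [0,0,0]
    - [0,0,0]
    - [0,0,0]
  twist:
    - [0,0,0]
    - [0,0,0]
    - [0,0,0]
    - [0,0,0]
    - [0,0,0]

```text
time: 14.42
tool_pos: [412.8, 334.5, 35.6]
tool_rot: [1.098, 1.277, -1.096]
force: [3.2, 1.6, 4.7]
gripper_width: 0.0
```

Call:
step_arm:
  jaw: [0,0,0,0,0]
  delta_pos:
    - [0.15,0,0]
    - [0,0,0]
    - [0,0,0]
    - [0,0,0]
    - [0,0,0]
  twist:
    - [0,0,0]
    - [0,0,0]
    - [0,0,0]
    - [0,0,0]
    - [0,0,0]

```text
time: 14.83
tool_pos: [412.8, 334.6, 34.7]
tool_rot: [1.098, 1.277, -1.096]
force: [-0.9, -2.6, 22.6]
gripper_width: -0.001
```

```bash
python3 plan.py 412 334 35 8.7;  python3 - <<'E'
from rig import robot
from h import *
p=robot.get_image("side"); cv2.imwrite(f"pics/g2_side.png",cv2.resize(p["img"][140:300,150:320,::-1],None,fx=3.7,fy=3.7,interpolation=cv2.INTER_CUBIC))
E
```

```text
t 14.83 pos [412.8 334.6  34.7] F [-0.93 -2.59 22.59] w -0.001 q [-0.46  0.55 -0.35  1.97  0.3   0.66 -2.41]
axes x,y,z [[0.0, 0.0, -1.0], [0.99, 0.15, 0.0], [0.15, -0.99, -0.0]]
total delta cm [-0.03 -0.09  0.05] twist [-0.    -0.    -0.001]
delta in final axes [-0.03 -0.09  0.05]
```

View pics/g2_side.png

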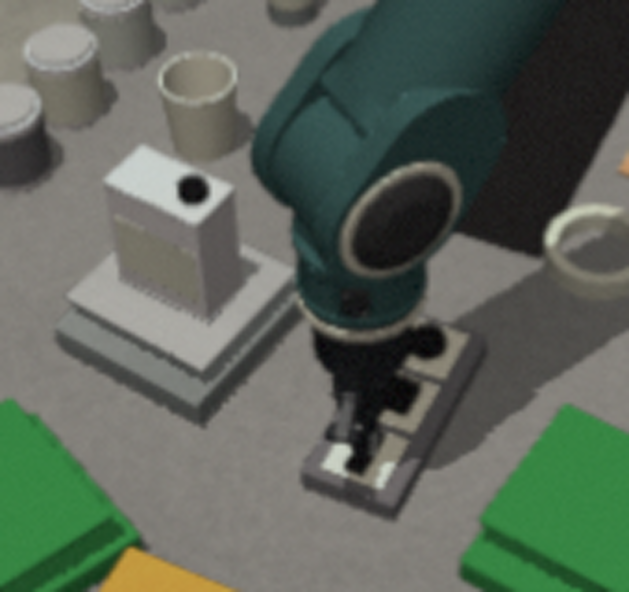

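Call:
step_arm:
  jaw: [0,0,0,0,0]
  delta_pos:
    - [-0.8,0,0]
    - [-2,0,0]
    - [-2,0,0]
    - [-2,0,0]
    - [0,0,0]
  twist:
    - [0,0,0]
    - [0,0,0]
    - [0,0,0]
    - [0,0,0]
    - [0,0,0]

```text
time: 15.3
tool_pos: [413.0, 335.0, 104.7]
tool_rot: [1.099, 1.276, -1.095]
force: [0.1, -0.5, 1.4]
gripper_width: -0.004
```

```bash
python3 plan.py 412 210 90 8.7
```

```text
t 15.3 pos [413.  335.  104.7] F [ 0.14 -0.51  1.38] w -0.004 q [-0.42  0.44 -0.4   1.94  0.23  0.8  -2.36]
axes x,y,z [[0.0, 0.0, -1.0], [0.99, 0.15, 0.0], [0.15, -0.99, -0.0]]
total delta cm [ 1.45 -1.99 12.35] twist [-0.    -0.001 -0.002]
delta in final axes [ 1.47 -1.99 12.34]
```

Call:
step_arm:
  jaw: [0,0,0,0,0]
  delta_pos:
    - [0,-0.4,2.5]
    - [0,-0.6,3.5]
    - [0,-0.5,3.35]
    - [0,-0.5,3]
    - [0,0,0]
  twist:
    - [0,0,0]
    - [0,0,0]
    - [0,0,0]
    - [0,0,0]
    - [0,0,0]

```text
time: 15.72
tool_pos: [410.5, 203.3, 100.9]
tool_rot: [1.097, 1.274, -1.104]
force: [1.4, -0.3, -0.1]
gripper_width: -0.001
```

Call:
step_arm:
  jaw: [0,0,0,0,0]
  delta_pos:
    - [1,0,0]
    - [1.5,0,0]
    - [1.5,0,0]
    - [0.8,0,0]
    - [0,0,0]
  twist:
    - [0,0,0]
    - [0,0,0]
    - [0,0,0]
    - [0,0,0]
    - [0,0,0]

```text
time: 16.13
tool_pos: [409.9, 209.5, 51.7]
tool_rot: [1.094, 1.28, -1.099]
force: [-0.1, 1.0, -0.5]
gripper_width: -0.002
```

```bash
python3 plan.py 412 210 35 8.7;  python3 - <<'E'
from rig import robot
from h import *
p=robot.get_image("side"); cv2.imwrite(f"pics/h_side.png",cv2.resize(p["img"][180:290,200:320,::-1],None,fx=5.2,fy=5.2,interpolation=cv2.INTER_CUBIC))
E
```

```text
t 16.13 pos [409.9 209.5  51.7] F [-0.12  1.04 -0.54] w -0.002 q [-0.24  0.43 -0.35  2.13  0.25  0.62 -2.18]
axes x,y,z [[-0.0, -0.0, -1.0], [0.99, 0.15, -0.0], [0.15, -0.99, 0.0]]
total delta cm [ 1.67  0.22 -0.01] twist [0.001 0.    0.004]
delta in final axes [ 1.67  0.22 -0.01]
```

View pics/h_side.png

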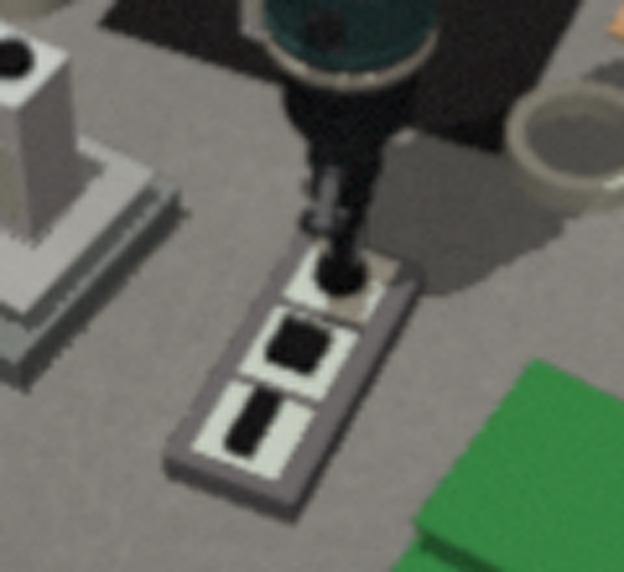

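Call:
step_arm:
  jaw: [0,0,0,0,0]
  delta_pos:
    - [0.6,0.2,0]
    - [0.4,0,0]
    - [0.3,0,0]
    - [0.3,0,0]
    - [0,0,0]
  twist:
    - [0,0,0]
    - [0,0,0]
    - [0,0,0]
    - [0,0,0]
    - [0,0,0]

```text
time: 16.6
tool_pos: [413.5, 209.7, 37.6]
tool_rot: [1.097, 1.277, -1.097]
force: [1.2, 0.8, 3.4]
gripper_width: 0.001
```

Call:
step_arm:
  jaw: [0,0,0,0,0]
  delta_pos:
    - [0.1,0,0]
    - [0.05,0,0]
    - [0,0,0]
    - [0,0,0]
    - [0,0,0]
  twist:
    - [0,0,0]
    - [0,0,0]
    - [0,0,0]
    - [0,0,0]
    - [0,0,0]

```text
time: 17.02
tool_pos: [413.5, 209.7, 36.5]
tool_rot: [1.097, 1.277, -1.096]
force: [1.7, 1.2, 4.2]
gripper_width: 0.002
```

Call:
step_arm:
  jaw: [0,0,0,0,0]
  delta_pos:
    - [0.1,0,0]
    - [0.05,0,0]
    - [0.05,0,0]
    - [0,0,0]
    - [0,0,0]
  twist:
    - [0,0,0]
    - [0,0,0]
    - [0,0,0]
    - [0,0,0]
    - [0,0,0]

```text
time: 17.43
tool_pos: [413.5, 209.7, 34.8]
tool_rot: [1.097, 1.277, -1.096]
force: [-2.1, -0.3, 19.3]
gripper_width: 0.0
```

Key stop reached (19 N, z 34.8). Release and back off.

Call:
step_arm:
  jaw: [0,0,0,0,0]
  delta_pos:
    - [-0.8,0,0]
    - [-2,0,0]
    - [-3,0,0]
    - [-3,0,0]
    - [-3,0,0]
  twist:
    - [0,0,0]
    - [0,0,0]
    - [0,0,0]
    - [0,0,0]
    - [0,0,0]

```text
time: 17.85
tool_pos: [412.5, 209.2, 153.2]
tool_rot: [1.096, 1.278, -1.098]
force: [0.3, -0.1, 0.8]
gripper_width: -0.003
```

Call:
step_arm:
  jaw: [0,0,0,0,0]
  delta_pos:
    - [-2,0,0]
    - [-1,0,0]
    - [0,0,0]
    - [0,0,0]
    - [0,0,0]
  twist:
    - [0,0,0]
    - [0,0,0]
    - [0,0,0]
    - [0,0,0]
    - [0,0,0]

```text
time: 18.27
tool_pos: [412.7, 209.1, 181.0]
tool_rot: [1.096, 1.278, -1.099]
force: [-0.7, 0.7, -0.6]
gripper_width: -0.001
```

Run:
```python
from rig import robot
from h import *
for n in("side","top"):
    p=robot.get_image(n); cv2.imwrite(f"pics/z_{n}.png",cv2.resize(p["img"][80:300,120:380,::-1],None,fx=2.7,fy=2.7,interpolation=cv2.INTER_CUBIC))
    if n=="top":
        # tin top seen at z~73-11+120
        for m in robot.silhouettes("tin_a",p): print(m["box"],m["score"])
        for m in robot.mark_of("tin_a",p): print(np.round(plane(p,m["xy"],62),0),m["score"])
s=robot.read_state(); print(s["time"],s["force"],s["tool_pos"])
```

```text
[322.2, 164.2, 352.9, 200.9] 0.87
[184.1, 133.9, 212.2, 169.1] 0.63
[273.1, 170.8, 292.9, 207.3] 0.56
[ 525. -155.   62.] 0.93
[622. 265.  62.] 0.85
[528.   2.  62.] 0.55
18.4667 [0.13019465 0.9227665  0.68866112] [412.92575144 209.39427674 181.44389061]
```

View pics/z_side.png

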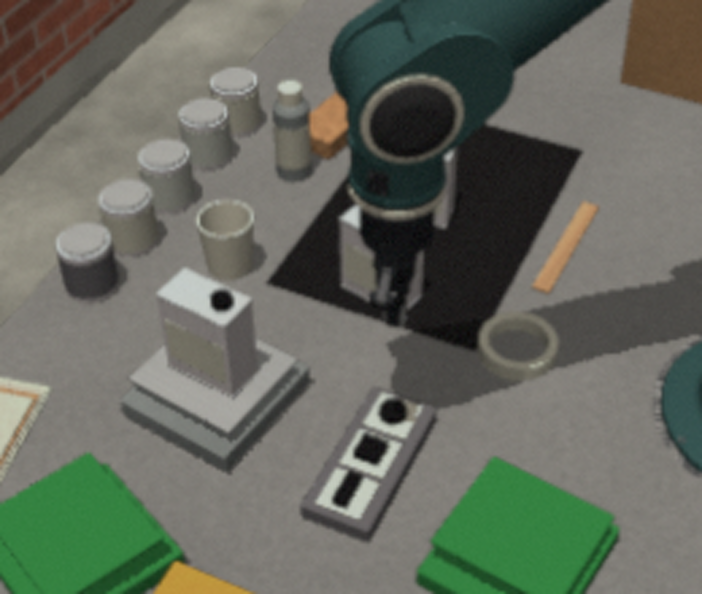

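View pics/z_top.png

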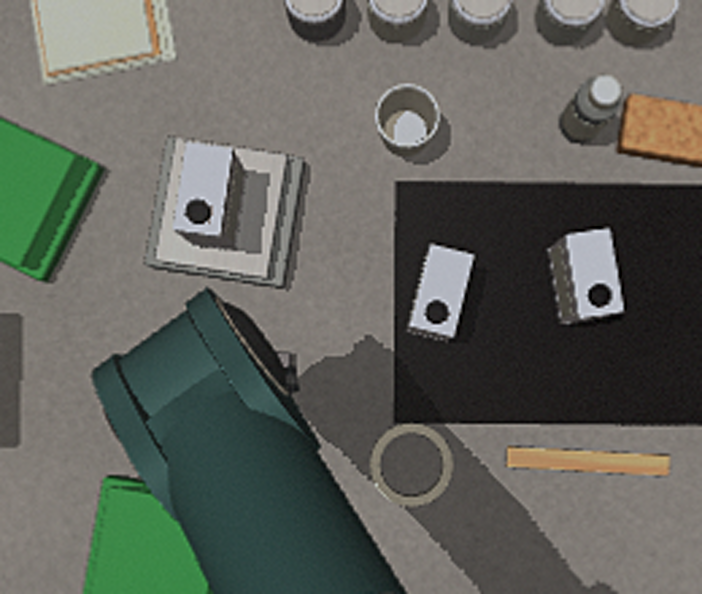

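The pictures show the tin upright in the middle of the pan (side crop (205,330), top crop (207,190)), both empties standing, all keys up, and the can and cup in place. The arm is clear of everything.

```bash
python3 -c "
from rig import robot
print(robot.finish_job())"
```

```text
the job is handed in; nothing more can be done
None
```

I found the full tin, put it on the grey scale's pan, pressed and released both keys in order, and handed the job in at about 18.5 s of the 72 s.

- **Full tin:** I lifted the tin farthest to the robot's right first. It weighed about 6.5 N (roughly 650 g), far above an empty one, so I never lifted the other two.
- **Placing:** I lowered it slowly onto the pan until the scale carried the weight, then opened the fingers. The pan sank about 11 mm, estimated from the arm's height.
- **Keys:** I pressed the bar key to its stop at z ≈ 34.7 mm (23 N) and let it go. I then did the same with the round key at z ≈ 34.8 mm (19 N). The square key was never touched.

**Last checks:** The final pictures show the tin upright near the middle of the pan. The network put it about 7 mm from the pan's centre. The two empties stand on the counter, all keys are up, the spray can and cup look unmoved, and the arm is clear of everything.

No check failed or disagreed, but the pan and key joint values could not be read directly. I inferred them from the arm's height and force and from the pictures.

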